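Make up a centrifuge bucket on the balance

TASK

Make up the centrifuge bucket for weighing, in this order and one piece at a time: stand the empty bucket in the middle of the balance pan, put the adapter that has the wide hole into it, then the sample tube upright into the adapter, and finally the domed cover over the tube so that it sits squarely down on the bucket's rim. Set every piece down rather than letting it drop, and release it before going on to the next. Leave the narrow-hole adapter and the other things on the bench undisturbed, and do not knock the tube over.

Things in the scene. Friction and masses are not known exactly. Their poses are not given: they have to be found in the camera images.
- balance: Low white bench balance, fixed to the bench, 180 x 150 mm and 34 mm high, with a round flat steel pan 120 mm across. Origin on the bench under the pan's centre, z up; the pan's top is 45 mm above the origin. Its display is towards its own -x: the case reaches from x = -115 to +65 mm and y = -75 to +75 mm in its own frame.
- bucket: Open round aluminium centrifuge bucket, loose, standing upright: outer diameter 62, inner diameter 54, height 58 mm, inner floor 6 mm above its underside, no handle. 0.15 to 0.31 kg. Origin at the centre of its underside, z up.
- adapter_wide: White plastic adapter sleeve with the wide hole, loose, standing upright: a round cup, outer diameter 46 mm (its foot tapers to 40 mm over the lowest 8 mm), height 74 mm, hole 34 mm wide, hole floor 6 mm above its underside. In the bucket it stands 22 mm proud of the rim. 50 to 100 g. Origin at the centre of its underside, z up.
- adapter_narrow: White plastic adapter sleeve like the other outside (46 mm wide, 74 mm high) but thick-walled with a narrow hole 14 mm wide: not wanted, stays where it is. Origin at the centre of its underside, z up.
- tube: White sample tube with a flat foot, loose, standing upright: diameter 28 mm (foot tapers to 20 mm over the lowest 6 mm), with a blue screw cap 30 mm wide and 14 mm high on top; 100 mm high in all. In the adapter it stands 32 mm proud of it. 35 to 70 g. Origin at the centre of its underside, z up.
- cover: Domed grey cover, loose, upright, open below: skirt 79 mm wide, dome 70 mm wide and 78 mm high, with a black round knob 26 mm wide, 24 mm high on top (102 mm in all). Inside, the skirt (71 mm wide, 73 at the mouth) slips over the bucket; the rim meets a shoulder 12 mm above the cover's underside; the hollow above is 54 mm wide, to 74 mm up. 0.10-0.20 kg. Origin: centre of underside, z up.
- pot: Bystander: white specimen pot with a red lid, 50 mm wide, 60 mm high, loose, standing among the things. Origin at the centre of its underside.
- marker: Bystander: black and blue marker pen, 125 mm long along its x, 12 mm thick, lying loose on the right of the bench among the things. Origin at the centre of its underside.
- timer: Bystander: flat white lab timer, 62 x 62 x 16 mm, lying loose beyond the balance. Origin at the centre of its underside.

How it is judged:
On the way, in this order (a step that is already met when the one before it is completed fails the run):
1. the bucket stands upright on the pan, within 20 mm of its centre, released (horizontal distance between bucket and balance below 0.02 m and z of bucket in the frame of balance between 0.041 and 0.05 m and angle between bucket's own z axis and vertical below 0.12 rad and contact force between bucket and the fingers below 0.1 N), for 0.2 s.
2. the wide-hole adapter is seated on the floor of the bucket on the pan, released (horizontal distance between bucket and balance below 0.02 m and z of bucket in the frame of balance between 0.041 and 0.05 m and angle between each of bucket, adapter_wide's own z axis and vertical below 0.12 rad and horizontal distance between adapter_wide and bucket below 0.009 m and z of adapter_wide in the frame of bucket between 0.002 and 0.011 m and contact force between adapter_wide and the fingers below 0.1 N), for 0.2 s.
3. the tube is seated upright in the adapter in the bucket, released (horizontal distance between bucket and balance below 0.02 m and z of bucket in the frame of balance between 0.041 and 0.05 m and angle between each of bucket, adapter_wide's own z axis and vertical below 0.12 rad and horizontal distance between adapter_wide and bucket below 0.009 m and z of adapter_wide in the frame of bucket between 0.002 and 0.011 m and horizontal distance between tube and adapter_wide below 0.009 m and z of tube in the frame of adapter_wide between 0.002 and 0.011 m and angle between tube's own z axis and vertical below 0.15 rad and contact force between tube and the fingers below 0.1 N), for 0.2 s.
4. the cover sits down on the bucket's rim, released (horizontal distance between bucket and balance below 0.02 m and z of bucket in the frame of balance between 0.041 and 0.05 m and angle between each of bucket, adapter_wide, cover's own z axis and vertical below 0.12 rad and horizontal distance between each of adapter_wide, cover and bucket below 0.009 m and z of adapter_wide in the frame of bucket between 0.002 and 0.011 m and horizontal distance between tube and adapter_wide below 0.009 m and z of tube in the frame of adapter_wide between 0.002 and 0.011 m and angle between tube's own z axis and vertical below 0.15 rad and z of cover in the frame of bucket between 0.042 and 0.051 m and contact force between cover and the fingers below 0.1 N), for 0.2 s.
At the end, for the whole second after the job is handed in: Bucket upright within 20 mm of the pan's centre; adapter on its floor, tube on the adapter's floor, cover's shoulder on the bucket's rim: each within 5 mm of seated height and 9 mm of centre, tilt under 0.12 rad (tube 0.15); all released and at rest (all of step 4 and contact force between each of bucket, adapter_wide, tube and the fingers below 0.1 N and linear speed of each of bucket, adapter_wide, tube, cover below 0.02 m/s and angular speed of each of bucket, adapter_wide, tube, cover below 0.4 rad/s); the robot touches nothing.
It fails at once if a piece of the set is let fall (moves faster than 0.7 m/s while not gripped) ((linear speed of bucket above 0.7 m/s and contact force between bucket and the fingers below 0.1 N) or (linear speed of adapter_wide above 0.7 m/s and contact force between adapter_wide and the fingers below 0.1 N) or (linear speed of tube above 0.7 m/s and contact force between tube and the fingers below 0.1 N) or (linear speed of cover above 0.7 m/s and contact force between cover and the fingers below 0.1 N)).
It fails at once if the sample tube is knocked over (tilted more than 0.8 rad) (angle between tube's own z axis and vertical above 0.8 rad).
It fails at once if the narrow-hole adapter is moved by more than 30 mm (distance of adapter_narrow from where it was at the start of the episode above 0.03 m).
It fails at once if the pot, the marker or the timer is moved by more than 40 mm (distance of any of pot, marker, timer from where it was at the start of the episode above 0.04 m).
It also fails if it takes over 99 s, if anything falls off the work surface, if the arm or the gripper's body presses on something with over 40 N, if the wrist force passes 120 N, or if a joint passes its speed limit or range.

ROBOT

A 6-joint arm with a two-finger parallel gripper is mounted at the origin on the work surface. World frame = base frame: x ahead of the robot, y to its left, z up, the work surface at z = 0. Lengths are in m, angles in rad, forces in N, time in s.
With the tool pointing down it reaches from about 0.375 to 0.825 m from the base axis. Payload 5.5 kg.
Tool frame: the origin (TCP) lies between the finger pads; the fingertips stand 11 mm ahead of it and the grasp point (between the pads) lies 8 mm behind it; z points along the fingers, y is the direction in which the jaws open and shut (so a half turn about z gives the same grasp; the last joint's range is limited). The gripper opens to 85 mm and grips with 20 to 120 N. Pads are 22 mm wide; open, the fingers measure 114 mm over their backs; the gripper's body (76 mm by 85 mm) begins 54 mm behind the grasp point. The pads swing forward as they close: fully open they stand 13 mm farther back than shut.
Start: joints at [-1.222, 0.314, -0.047, 1.21, 0, 1.571], TCP at [0.205, -0.564, 0.242] pointing down, gripper open.
Joint ranges: [-2.67, 2.67], [-0.69, 1.73], [-1.03, 1.25], [-2.08, 2.16], [-1.42, 1.45], [-3.14, 3.14]. Speed limits (rad/s): [2.39, 2.39, 3.01, 3.14, 3.14, 3.14].

INTERFACE

Orientations are given as a unit quaternion [x, y, z, w].
In Python, from plant import ctrl, optics gives the robot as it stands. The module is installed in compiled form; this text tells all that it offers.
- The arm moves only by the tool carry_out, never from a script. Its argument "moves" is a list of rows, each an object with "delta_rot": the turn, a rotation vector about the tool's x, y, z in rad, a list of three; "translation": the shift along the tool's x, y, z in mm, a list of three; "gripper": the finger opening in mm, from 0 to 85.4. In form: [{"delta_rot": [wx, wy, wz], "translation": [tx, ty, tz], "gripper": gripper}, ...]. A call has 1 to 20 rows; each row is the pose to reach, as a shift and turn from the pose measured when the call began, along the tool's axes at that moment; what a row does not reach only later rows make up. A row lasts 1/8 s, in which the tool goes at most 62.5 mm and 10.7 degrees, less where a joint would pass 70% of its speed; a pose out of reach is approached as far as the arm can. A call with a gripper value outside its range is refused whole. The fingers move at their own pace and stop on an object; "newtons" is the grip in N (left out, the last holds). Time passes only in rows, so rows that repeat a pose let the fingers close. It gives the time, the measured TCP pose, the force and the opening at its end, in the units of the state.
- ctrl.state(): the state, without advancing time (a new reading comes with each control period).
- optics.snapshot(name): name is "scene" or "top" or "wrist"; returns the picture (384x512x3 uint8, red, green, blue); there is no depth.
- optics.camera_model(name): a dict with "mtx" (3x3 intrinsics, pixels), "view" (4x4, takes a point from world to camera coordinates). Camera axes: x right, y down, z forward; pixel columns grow to the right and rows downward; lengths in m; the calibration is good to about 2 mm. The wrist camera is an equidistant fisheye: a pixel r from the principal point sees the ray r / f radians off the axis. A picture is of the moment at which its call begins: read the wrist's pose just before it. camera_model takes no time and is no camera call; for the wrist camera it gives the pose at the moment of the call.
- ctrl.job_done(): hands the job in, once; it reports no verdict.
The state is a dict: "time_s": time; "joints": joint angles; "qvel": joint speeds; "tau": joint torques, N m; "position": TCP position; "tcp_rot": TCP orientation; "ft_force": force on the tool from outside, world axes, zero at the start; "wrist_torque": the same for the moment, N m; "width": finger opening in m.
Only numpy, scipy, OpenCV 4.12 (cv2) and the standard library are available. Lean on these libraries where they do the work, as an engineer would, in place of code of your own. Each camera call takes 0.05 s, during which the arm holds its last target.

## Working session

There is one attempt and no reset: what is moved stays moved. The work goes in short steps, Python scripts to look and compute and a tool call to move; the robot and the scene stay as the last step left them, time stands still between calls to the robot, and variables do not carry over. Pictures are saved under pics/ and viewed, and the job is handed in when it is done.

Besides the shell and the picture viewer there is one more tool, called as name(argument=value, ...), one argument or row to a line, values as JSON. carry_out: Moves the arm, as the interface text tells. Its arguments: {"type":"object","properties":{"moves":{"type":"array"},"newtons":{"type":"number"}},"required":["moves"]}

```bash
mkdir -p pics; cat > h.py <<'E'
import numpy as np, cv2
from plant import ctrl, optics
from scipy.spatial.transform import Rotation as R
def snap(n,f):
    im=optics.snapshot(n); cv2.imwrite('pics/'+f,im[:,:,::-1]); return im
E
python3 - <<'E'
from h import *
np.set_printoptions(precision=4,suppress=True)
print(ctrl.state())
for n in ("scene","top","wrist"):
    m=optics.camera_model(n); print(n,m['mtx'],m['view']); snap(n,n+'0.png')
E
```

```text
{'time_s': 0.0, 'joints': array([-1.222 ,  0.3142, -0.0481,  1.2102,  0.    ,  1.5708]), 'qvel': array([-0.0009,  0.0012, -0.0005, -0.0001,  0.0007, -0.0014]), 'tau': array([  0.0008, -53.9597,  33.9746,   0.0192,   0.0002,  -0.    ]), 'position': array([ 0.2049, -0.5633,  0.2414]), 'tcp_rot': array([ 0.9848,  0.1735, -0.0001, -0.0008]), 'ft_force': array([-0.8464, -0.3113,  0.4119]), 'wrist_torque': array([ 0.0117,  0.0461, -0.047 ]), 'width': 0.08535359434502836}
scene [[415.6569   0.     260.0237]
 [  0.     415.6569 188.4167]
 [  0.       0.       1.    ]] [[ 0.7686  0.6397 -0.0118 -0.4678]
 [ 0.4981 -0.6098 -0.6165 -0.2618]
 [-0.4015  0.4679 -0.7873  1.3415]
 [ 0.      0.      0.      1.    ]]
top [[427.6624   0.     256.1124]
 [  0.     427.6624 188.0283]
 [  0.       0.       1.    ]] [[ 0.0009 -0.9999 -0.0111  0.0022]
 [-0.9982 -0.0003 -0.0608  0.5898]
 [ 0.0608  0.0112 -0.9981  1.1333]
 [ 0.      0.      0.      1.    ]]
wrist [[297.3186   0.     250.2079]
 [  0.     297.3186 195.4839]
 [  0.       0.       1.    ]] [[ 0.341  -0.9401 -0.0006 -0.5991]
 [-0.9004 -0.3267  0.2874 -0.0369]
 [-0.2703 -0.0975 -0.9578  0.3784]
 [ 0.      0.      0.      1.    ]]
```

View pics/scene0.png

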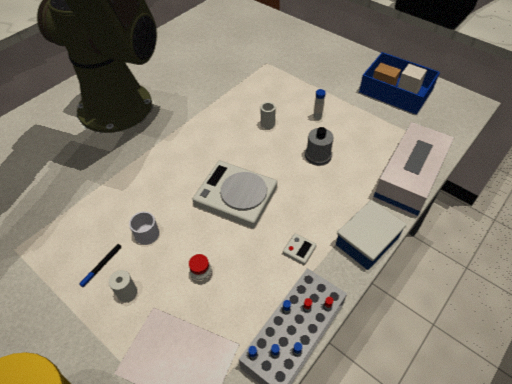

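View pics/top0.png

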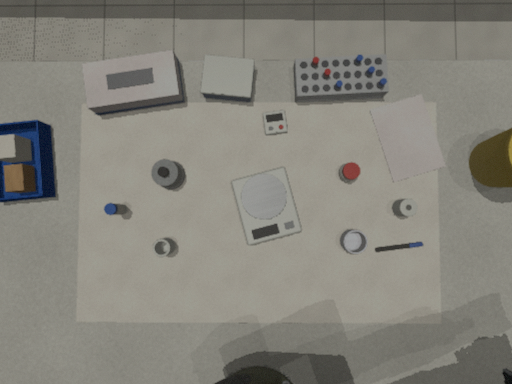

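View pics/wrist0.png

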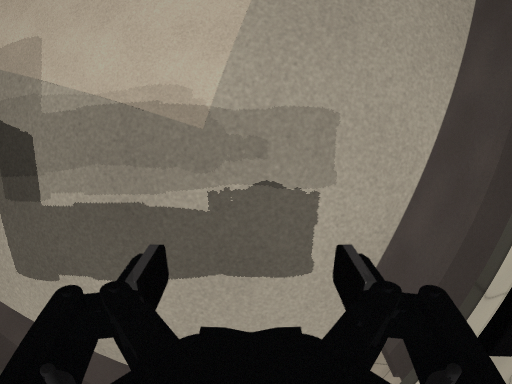

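Top view: bucket is at about (353,241), pan (264,197), wide adapter (163,247), tube (115,209), cover (166,173), narrow adapter (404,208), marker (400,247), pot (350,172). Next, refining on enlarged crops.

```bash
python3 - <<'E'
from h import *
im=cv2.imread('pics/top0.png'); sc=cv2.imread('pics/scene0.png')
def crop(i,u,v,s=28,z=7):
    c=i[v-s:v+s,u-s:u+s]; c=cv2.resize(c,None,fx=z*56/(2*s)*5/7,fy=z*56/(2*s)*5/7,interpolation=cv2.INTER_CUBIC); return c[:266,:266] if 0 else cv2.resize(c,(266,266))
t=[(353,241),(163,247),(115,209),(166,173),(404,208)]
row=lambda i,l:np.hstack([crop(i,*p) for p in l])
a=np.hstack([crop(im,*p) for p in t[:3]]);
b=np.hstack([crop(im,*t[3]),crop(im,264,200,48),crop(im,*t[4])])
cv2.imwrite('pics/crops.png',np.vstack([a,b]))
s=[(144,228),(268,116),(319,105),(319,146),(240,190),(123,286)]
cv2.imwrite('pics/crops2.png',np.vstack([np.hstack([crop(sc,*p,48 if k==4 else 28) for k,p in list(enumerate(s))[:3]]),np.hstack([crop(sc,*p,48 if k==4 else 28) for k,p in list(enumerate(s))[3:]])]))
E
```

```text
(no output)
```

View pics/crops.png

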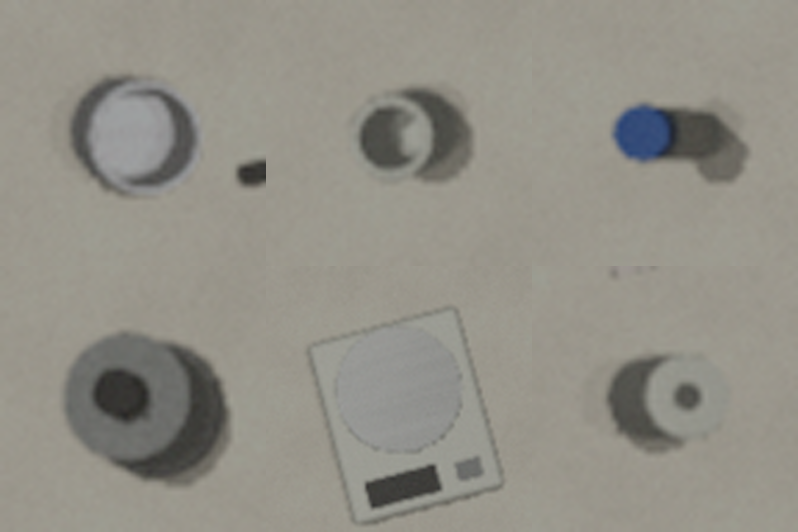

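View pics/crops2.png

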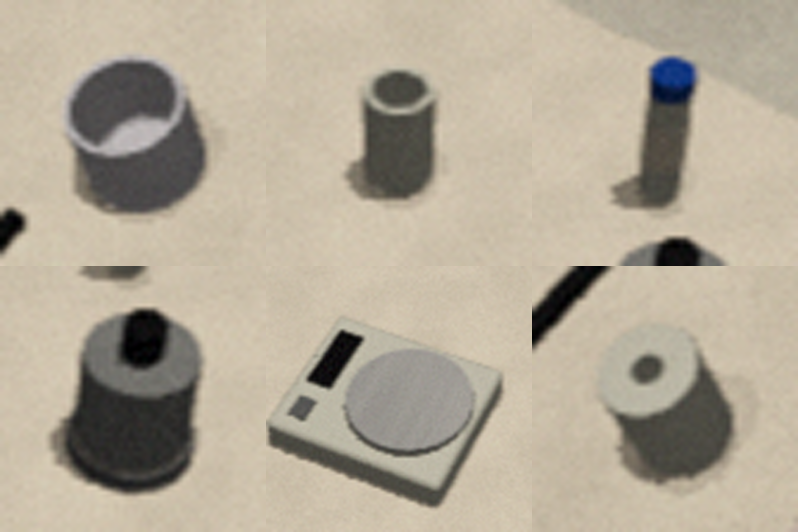

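```bash
cat >> h.py <<'E'
def ray(m,u,v,fish=False):
    K,V=m['mtx'],m['view']; x=(u-K[0,2])/K[0,0]; y=(v-K[1,2])/K[1,1]
    if fish:
        r=np.hypot(x,y); d=np.array([x/r*np.sin(r),y/r*np.sin(r),np.cos(r)]) if r>0 else np.array([0,0,1.])
    else: d=np.array([x,y,1.])
    return -V[:3,:3].T@V[:3,3], V[:3,:3].T@d
def onplane(m,u,v,z,fish=False):
    o,d=ray(m,u,v,fish); return o+d*(z-o[2])/d[2]
def proj(m,p,fish=False):
    K,V=m['mtx'],m['view']; c=V[:3,:3]@np.array(p)+V[:3,3]
    if fish:
        t=np.arctan2(np.hypot(c[0],c[1]),c[2]); h=np.hypot(c[0],c[1]); q=c[:2]/h*t
    else: q=c[:2]/c[2]
    return np.array([K[0,0]*q[0]+K[0,2],K[1,1]*q[1]+K[1,2]])
E
python3 - <<'E'
from h import *
np.set_printoptions(precision=4,suppress=True)
T,S=optics.camera_model('top'),optics.camera_model('scene')
for n,z,t,s in [('bucket',.058,(354.9,241.6),(142.3,222.3)),('wide',.074,(162.4,247.8),(268.1,107.6)),('tube',.1,(110.4,209),(320.5,92.6)),('cover',.078,(164.9,172.5),(320.8,136.4)),('pan',.045,(263.8,196.2),(243.8,190.7)),('narrow',.074,(404.7,207.9),(122.,281)),('pot',.06,(350.5,172),(199,264))]:
    a=onplane(T,*t,z);b=onplane(S,*s,z)
    # triangulate
    o1,d1=ray(T,*t);o2,d2=ray(S,*s)
    k=np.linalg.lstsq(np.c_[d1,-d2],o2-o1,rcond=None)[0]; 
    print(n,a[:2],b[:2],'tri z',(o1+d1*k[0])[2],'r',np.hypot(*a[:2]))
c=[onplane(T,a,b,.034)[:2] for a,b in [(216+(310-266)/2.77,152+(346-266)/2.77),(216+(356-266)/2.77,152+(523-266)/2.77),(216+(503-266)/2.77,152+(485-266)/2.77),(216+(456-266)/2.77,152+(307-266)/2.77)]];print(np.array(c))
E
```

```text
bucket [ 0.4494 -0.2521] [ 0.452  -0.2519] tri z 0.05593138573148759 r 0.5152545211850269
wide [0.4339 0.2403] [0.4382 0.2432] tri z 0.07236628562135183 r 0.4960161351115116
tube [0.5321 0.3662] [0.535  0.3678] tri z 0.09845889129403296 r 0.6459430349267773
cover [0.6259 0.2357] [0.628  0.2387] tri z 0.07817631625002597 r 0.6688600058095973
pan [ 0.5667 -0.0179] [ 0.5704 -0.0185] tri z 0.04117542590751966 r 0.5669379881307675
narrow [ 0.5358 -0.3761] [ 0.5452 -0.3822] tri z 0.05955650290685499 r 0.6546253738519676
pot [ 0.6289 -0.2426] [ 0.637  -0.2451] tri z 0.05012513209258462 r 0.6740962601208361
[[ 0.6078  0.0668]
 [ 0.4391  0.0223]
 [ 0.4752 -0.1175]
 [ 0.6454 -0.0733]]
```

```bash
cat >> h.py <<'E'
def plan(p,yaw,quiet=False):
    """yaw: deg, angle of tool x axis in world; pointing down. returns translation mm (tool), delta_rot"""
    s=ctrl.state(); R0=R.from_quat(s['tcp_rot']).as_matrix()
    a=np.radians(yaw); x=np.array([np.cos(a),np.sin(a),0]); z=np.array([0,0,-1.]); R1=np.c_[x,np.cross(z,x),z]
    t=R0.T@(np.array(p)-s['position'])*1e3; w=R.from_matrix(R0.T@R1).as_rotvec()
    print('p',p,'trans',np.round(t,1),'rot',np.round(w,4)); return t,w
def st():
    s=ctrl.state(); x=R.from_quat(s['tcp_rot']).as_matrix()
    print('t',round(s['time_s'],2),'pos',np.round(s['position'],4),'yaw',round(np.degrees(np.arctan2(x[1,0],x[0,0])),2),'zax',np.round(x[:,2],4),'F',np.round(s['ft_force'],2),'w',round(s['width'],4))
E
python3 - <<'E'
from h import *
plan([.4507,-.252,.16],60.8); plan([.4507,-.252,.22],60.8)
V=optics.camera_model('wrist')['view'];print(-V[:3,:3].T@V[:3,3])
E
```

```text
p [0.4507, -0.252, 0.16] trans [ 337.4 -208.6   81.9] rot [-1.200e-03 -5.000e-04 -7.124e-01]
p [0.4507, -0.252, 0.22] trans [ 337.4 -208.7   21.9] rot [-1.200e-03 -5.000e-04 -7.124e-01]
[ 0.27338611 -0.53841269  0.3728195 ]
```

carry_out(
  moves=[
    {"delta_rot":[0,0,-0.18],"translation":[60,-37,10],"gripper":85},
    {"delta_rot":[0,0,-0.36],"translation":[115,-71,20],"gripper":85},
    {"delta_rot":[0,0,-0.54],"translation":[170,-105,35],"gripper":85},
    {"delta_rot":[0,0,-0.712],"translation":[225,-139,50],"gripper":85},
    {"delta_rot":[0,0,-0.712],"translation":[280,-173,65],"gripper":85},
    {"delta_rot":[0,0,-0.712],"translation":[337,-209,82],"gripper":85},
    {"delta_rot":[0,0,-0.712],"translation":[337,-209,82],"gripper":85},
    {"delta_rot":[0,0,-0.712],"translation":[337,-209,82],"gripper":85},
  ],
  newtons=40,
)

```text
time_s: 1.15
position: [0.4506, -0.2498, 0.1591]
tcp_rot: [0.862, 0.508, -0.0, -0.001]
ft_force: [-0.3, -0.4, -0.9]
width: 0.0854
```

```bash
python3 - <<'E'
from h import *
st(); m=optics.camera_model('wrist'); im=snap('wrist','w1.png'); np.save('w1.npy',m,allow_pickle=True)
print(proj(m,[.4507,-.252,.058],True),proj(m,[.5685,-.018,.045],True))
E
```

```text
t 1.15 pos [ 0.4506 -0.2498  0.1591] yaw 61.0 zax [-0.0018  0.0022 -1.    ] F [-0.26 -0.36 -0.85] w 0.0854
[252.31449644 201.72237042] [240.19962801 -84.50311959]
```

View pics/w1.png

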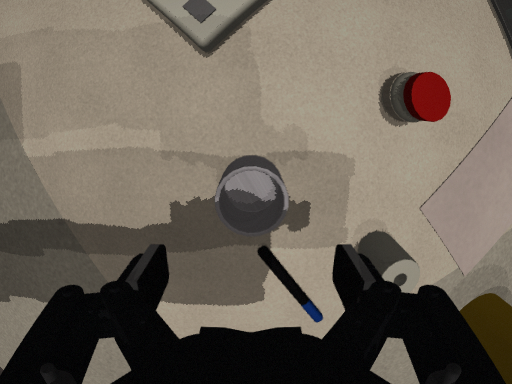

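```bash
python3 - <<'E'
from h import *
m=np.load('w1.npy',allow_pickle=True).item()
print(onplane(m,252,200,.058,True),onplane(m,262,248,.008,True),onplane(m,320,320,.008,True),'pot',onplane(m,430,97,.06,True),'narrow',onplane(m,400,275,.074,True))
plan([.4508,-.2515,.028],60.8)
E
```

```text
[ 0.45119223 -0.25057676  0.058     ] [ 0.42717168 -0.31636856  0.008     ] [ 0.44182821 -0.44308444  0.008     ] pot [ 0.63095491 -0.24369412  0.06      ] narrow [ 0.53918073 -0.37857303  0.074     ]
p [0.4508, -0.2515, 0.028] trans [ -0.2   1.1 131.5] rot [-0.0021 -0.0004  0.0018]
```

Wrist view: the bucket rim is centred at (252,200), which puts it at (0.451, −0.251) and agrees with the other views. The marker is clear of the fingers. Going down to grip.

carry_out(
  moves=[
    {"delta_rot":[-0.002,0,0],"translation":[0,1,50],"gripper":85},
    {"delta_rot":[-0.002,0,0],"translation":[0,1,95],"gripper":85},
    {"delta_rot":[-0.002,0,0],"translation":[0,1,122],"gripper":85},
    {"delta_rot":[-0.002,0,0],"translation":[0,1,131],"gripper":85},
    {"delta_rot":[-0.002,0,0],"translation":[0,1,131],"gripper":85},
    {"delta_rot":[-0.002,0,0],"translation":[0,1,131],"gripper":70},
    {"delta_rot":[-0.002,0,0],"translation":[0,1,131],"gripper":60},
    {"delta_rot":[-0.002,0,0],"translation":[0,1,131],"gripper":55},
    {"delta_rot":[-0.002,0,0],"translation":[0,1,131],"gripper":50},
    {"delta_rot":[-0.002,0,0],"translation":[0,1,131],"gripper":50},
    {"delta_rot":[-0.002,0,0],"translation":[0,1,131],"gripper":50},
  ],
  newtons=40,
)

```text
time_s: 2.58
position: [0.4516, -0.252, 0.0302]
tcp_rot: [0.862, 0.507, 0.0, 0.001]
ft_force: [-1.6, 0.6, 6.8]
width: 0.0607
```

```bash
python3 - <<'E'
from h import *
st(); plan([.4508,-.2515,.13],60.8)
plan([.5685,-.018,.13],88.2);plan([.5685,-.018,.078],88.2)
E
```

```text
t 2.58 pos [ 0.4516 -0.252   0.0302] yaw 60.89 zax [ 0.0019 -0.0012 -1.    ] F [-1.59  0.63  6.85] w 0.0607
p [0.4508, -0.2515, 0.13] trans [  0.   -0.7 -99.8] rot [0.0022 0.0001 0.0016]
p [0.5685, -0.018, 0.13] trans [261.3 -11.5 -99.9] rot [ 0.0021  0.0007 -0.4766]
p [0.5685, -0.018, 0.078] trans [261.3 -11.6 -47.9] rot [ 0.0021  0.0007 -0.4766]
```

carry_out(
  moves=[
    {"delta_rot":[0.002,0,0],"translation":[0,0,-40],"gripper":50},
    {"delta_rot":[0.002,0,0],"translation":[0,0,-90],"gripper":50},
    {"delta_rot":[0.002,0,-0.12],"translation":[40,-2,-100],"gripper":50},
    {"delta_rot":[0.002,0,-0.24],"translation":[90,-4,-100],"gripper":50},
    {"delta_rot":[0.002,0,-0.36],"translation":[140,-6,-100],"gripper":50},
    {"delta_rot":[0.002,0,-0.477],"translation":[190,-9,-100],"gripper":50},
    {"delta_rot":[0.002,0,-0.477],"translation":[235,-11,-100],"gripper":50},
    {"delta_rot":[0.002,0,-0.477],"translation":[261,-11.5,-100],"gripper":50},
    {"delta_rot":[0.002,0,-0.477],"translation":[261,-11.5,-100],"gripper":50},
    {"delta_rot":[0.002,0,-0.477],"translation":[261,-11.5,-100],"gripper":50},
  ],
)

```text
time_s: 3.82
position: [0.5679, -0.0186, 0.1303]
tcp_rot: [0.718, 0.696, -0.001, 0.0]
ft_force: [0.1, 0.0, -2.8]
width: 0.0606
```

```bash
python3 - <<'E'
from h import *
st(); m=optics.camera_model('wrist'); im=snap('wrist','w2.png')
print(m)
plan([.5685,-.018,.078],88.2)
snap('top','t2.png')
E
```

```text
t 3.83 pos [ 0.5679 -0.0186  0.1303] yaw 88.22 zax [-4.0e-04 -1.1e-03 -1.0e+00] F [ 0.11  0.03 -2.83] w 0.0606
{'mtx': array([[297.31863964,   0.        , 250.20786213],
       [  0.        , 297.31863964, 195.48392671],
       [  0.        ,   0.        ,   1.        ]]), 'view': array([[ 9.99493012e-01, -3.18277199e-02,  8.46041099e-04,
        -5.67807199e-01],
       [-3.07061835e-02, -9.56567331e-01,  2.89889757e-01,
        -5.58683657e-03],
       [-8.41723472e-03, -2.89768765e-01, -9.57059671e-01,
         2.70892842e-01],
       [ 0.00000000e+00,  0.00000000e+00,  0.00000000e+00,
         1.00000000e+00]])}
p [0.5685, -0.018, 0.078] trans [ 1.   0.7 52.2] rot [-0.0004  0.0011 -0.0003]
```

View pics/w2.png

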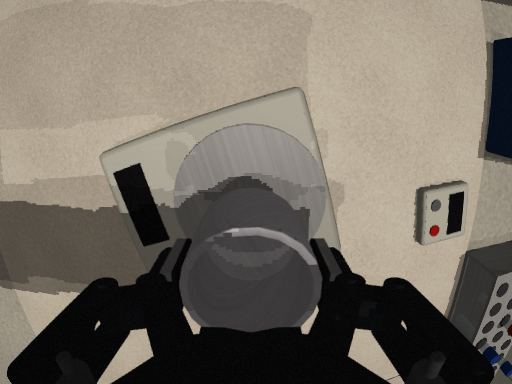

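Wrist view: the bucket is held level over the pan, with the pan centred near u=250. Lowering.

carry_out(
  moves=[
    {"delta_rot":[0,0.001,0],"translation":[1,0.5,25],"gripper":50},
    {"delta_rot":[0,0.001,0],"translation":[1,0.5,43],"gripper":50},
    {"delta_rot":[0,0.001,0],"translation":[1,0.5,50],"gripper":50},
    {"delta_rot":[0,0.001,0],"translation":[1,0.5,52],"gripper":50},
    {"delta_rot":[0,0.001,0],"translation":[1,0.5,53.5],"gripper":50},
    {"delta_rot":[0,0.001,0],"translation":[1,0.5,54.5],"gripper":50},
    {"delta_rot":[0,0.001,0],"translation":[1,0.5,54.5],"gripper":50},
  ],
)

```text
time_s: 4.8
position: [0.5685, -0.0181, 0.076]
tcp_rot: [0.718, 0.696, 0.0, 0.0]
ft_force: [0.2, 0.9, -2.6]
width: 0.0608
```

carry_out(
  moves=[
    {"delta_rot":[0,0,0],"translation":[0,0,0.7],"gripper":50},
    {"delta_rot":[0,0,0],"translation":[0,0,1.4],"gripper":50},
    {"delta_rot":[0,0,0],"translation":[0,0,1.4],"gripper":50},
  ],
)

```text
time_s: 5.18
position: [0.5687, -0.0181, 0.0752]
tcp_rot: [0.718, 0.696, 0.0, 0.0]
ft_force: [-2.1, -0.0, 3.9]
width: 0.0605
```

Contact made (force changed by about +6.5 N). Releasing and rising.

carry_out(
  moves=[
    {"delta_rot":[0,0,0],"translation":[0,0,-0.5],"gripper":66},
    {"delta_rot":[0,0,0],"translation":[0,0,-0.5],"gripper":78},
    {"delta_rot":[0,0,0],"translation":[0,0,-0.5],"gripper":85},
    {"delta_rot":[0,0,0],"translation":[0,0,-0.5],"gripper":85},
    {"delta_rot":[0,0,0],"translation":[0,0,-0.5],"gripper":85},
    {"delta_rot":[0,0,0],"translation":[0,0,-25],"gripper":85},
    {"delta_rot":[0,0,0],"translation":[0,0,-75],"gripper":85},
    {"delta_rot":[0,0,0],"translation":[0,0,-120],"gripper":85},
    {"delta_rot":[0,0,0],"translation":[0,0,-120],"gripper":85},
    {"delta_rot":[0,0,0],"translation":[0,0,-120],"gripper":85},
  ],
)

```text
time_s: 6.42
position: [0.5684, -0.0181, 0.1948]
tcp_rot: [0.718, 0.696, 0.0, 0.0]
ft_force: [-0.6, -0.5, -0.1]
width: 0.0849
```

```bash
python3 - <<'E'
from h import *
st(); m=optics.camera_model('wrist'); im=snap('wrist','w3.png'); np.save('w3.npy',m,allow_pickle=True)
print(proj(m,[.5685,-.018,.103],True))
r=np.degrees(np.arctan2(.2417,.436)); print(r); plan([.436,.2417,.20],90+r)
E
```

```text
t 6.42 pos [ 0.5684 -0.0181  0.1948] yaw 88.16 zax [ 5.e-04  1.e-04 -1.e+00] F [-0.59 -0.48 -0.08] w 0.0849
[250.80467239 202.99054657]
29.002136473468006
p [0.436, 0.2417, 0.2] trans [ 255.4 -140.1   -5.9] rot [-1.000e-03 -3.000e-04 -5.382e-01]
```

View pics/w3.png

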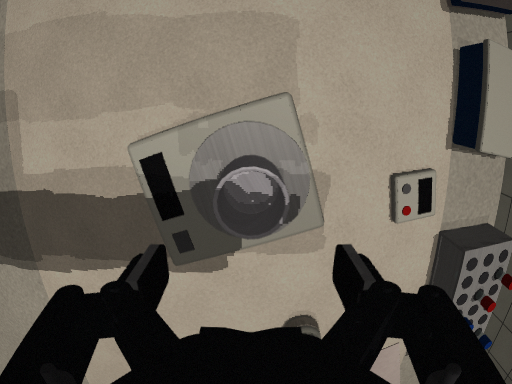

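```bash
python3 - <<'E'
from h import *
m=np.load('w3.npy',allow_pickle=True).item()
print('pan',[onplane(m,*p,.045,True)[:2] for p in ((189,181),(311,181),(250,121),(250,239))])
print('rim',[onplane(m,*p,.103,True)[:2] for p in ((214,203),(289,203),(251,167),(251,238))])
im=cv2.imread('pics/w3.png')[100:260,120:330]; cv2.imwrite('pics/w3c.png',cv2.resize(im,None,fx=3.7,fy=3.7,interpolation=cv2.INTER_CUBIC))
E
```

```text
pan [array([ 0.50788066, -0.01234902]), array([ 0.62822855, -0.01635981]), array([0.56995223, 0.04348491]), array([ 0.56598294, -0.07652973])]
rim [array([ 0.53932924, -0.01706355]), array([ 0.59881121, -0.01905707]), array([0.56958363, 0.01087903]), array([ 0.56768191, -0.0484044 ])]
```

View pics/w3c.png

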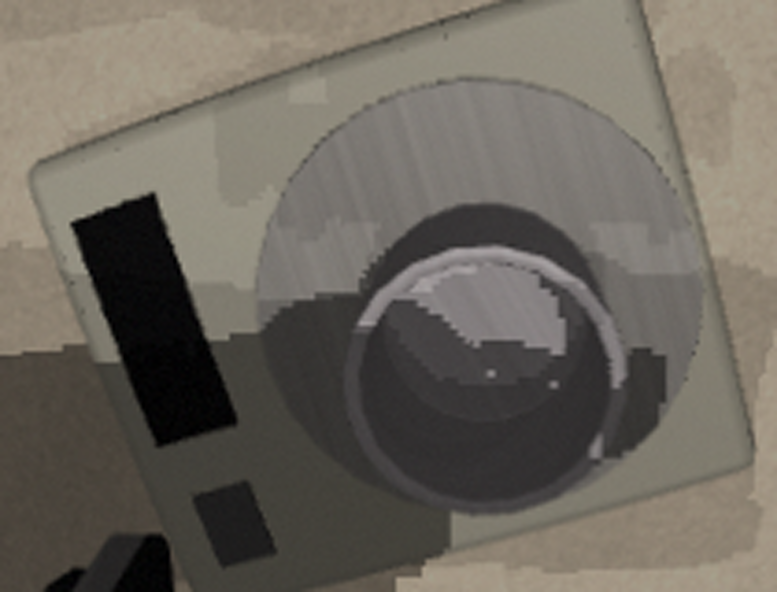

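The bucket stands on the pan at (0.569, −0.018), within 3 mm of the pan's centre. Next the wide adapter.

carry_out(
  moves=[
    {"delta_rot":[0,0,-0.14],"translation":[48,-26,-3],"gripper":85},
    {"delta_rot":[0,0,-0.28],"translation":[98,-54,-3],"gripper":85},
    {"delta_rot":[0,0,-0.42],"translation":[148,-82,-3],"gripper":85},
    {"delta_rot":[0,0,-0.538],"translation":[198,-109,-3],"gripper":85},
    {"delta_rot":[0,0,-0.538],"translation":[240,-132,-3],"gripper":85},
    {"delta_rot":[0,0,-0.538],"translation":[255,-140,0],"gripper":85},
    {"delta_rot":[0,0,-0.538],"translation":[255,-140,0],"gripper":85},
    {"delta_rot":[0,0,-0.538],"translation":[255,-140,0],"gripper":85},
  ],
)

```text
time_s: 7.48
position: [0.4363, 0.2402, 0.1935]
tcp_rot: [0.508, 0.861, -0.001, -0.001]
ft_force: [0.3, 0.9, -0.6]
width: 0.085
```

```bash
python3 - <<'E'
from h import *
st(); m=optics.camera_model('wrist'); im=snap('wrist','w4.png'); np.save('w4.npy',m,allow_pickle=True)
p=proj(m,[.436,.2417,.074],True);print(p)
u,v=p.astype(int);c=im[v-70:v+70,u-90:u+90,::-1];cv2.imwrite('pics/w4c.png',cv2.resize(c,None,fx=4,fy=4,interpolation=cv2.INTER_CUBIC));print(u-90,v-70)
E
```

```text
t 7.47 pos [0.4363 0.2402 0.1935] yaw 118.93 zax [-0.0018 -0.001  -1.    ] F [ 0.29  0.85 -0.61] w 0.085
[251.42480334 191.77640171]
161 121
```

View pics/w4c.png

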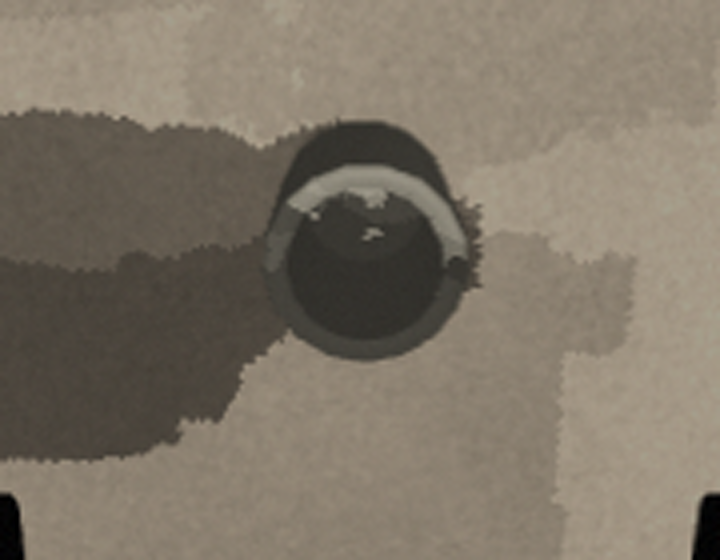

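```bash
python3 - <<'E'
from h import *
np.set_printoptions(precision=4,suppress=True)
m=np.load('w4.npy',allow_pickle=True).item()
for p in ((161+266/4,121+262/4),(161+469/4,121+262/4),(161+367/4,121+165/4),(161+367/4,121+90)): print(onplane(m,*p,.074,True))
print('c',onplane(m,252.9,186.6,.074,True))
s=ctrl.state(); Rt=R.from_quat(s['tcp_rot']).as_matrix()
for w in (.0425,.0303):
  for x in (.011,-.011):
    for z in (-.005,0.,.005,.011): print(w,x,z,proj(m,s['position']+Rt@np.array([x,w,z]),True),proj(m,s['position']+Rt@np.array([x,-w,z]),True))
E
```

```text
[0.4153 0.2358 0.074 ]
[0.4542 0.2573 0.074 ]
[0.4243 0.2653 0.074 ]
[0.4457 0.2266 0.074 ]
c [0.4349 0.2464 0.074 ]
0.0425 0.011 -0.005 [338.8226 244.5223] [163.7412 244.6675]
0.0425 0.011 0.0 [336.1636 240.1635] [166.3361 240.2956]
0.0425 0.011 0.005 [333.6443 236.0509] [168.7942 236.1715]
0.0425 0.011 0.011 [330.7922 231.4153] [171.5762 231.5238]
0.0425 -0.011 -0.005 [333.5175 282.3202] [168.9578 282.5049]
0.0425 -0.011 0.0 [331.2589 277.2455] [171.1593 277.4156]
0.0425 -0.011 0.005 [329.1024 272.4216] [173.261  272.5785]
0.0425 -0.011 0.011 [326.6415 266.9425] [175.659  267.0854]
0.0303 0.011 -0.005 [314.6312 245.2409] [188.0306 245.3479]
0.0303 0.011 0.0 [312.6449 240.7809] [189.9445 240.878 ]
0.0303 0.011 0.005 [310.7673 236.5805] [191.7535 236.6689]
0.0303 0.011 0.011 [308.6466 231.8543] [193.7962 231.9336]
0.0303 -0.011 -0.005 [310.6676 283.4242] [191.889  283.5603]
0.0303 -0.011 0.0 [308.9896 278.2318] [193.5038 278.3569]
0.0303 -0.011 0.005 [307.3901 273.3031] [195.0428 273.4183]
0.0303 -0.011 0.011 [305.5682 267.7131] [196.7958 267.8176]
```

```bash
python3 - <<'E'
import cv2,numpy as np
a=cv2.imread('pics/w4.png')[200:320,90:240];b=cv2.imread('pics/w2.png')[200:320,90:240]
cv2.imwrite('pics/tips.png',np.clip(cv2.resize(np.hstack([a,b]),None,fx=2.6,fy=2.6).astype(float)*2,0,255))
E
```

```text
[ WARN:0@0.052] global loadsave.cpp:1063 imwrite_ Unsupported depth image for selected encoder is fallbacked to CV_8U.
```

View pics/tips.png

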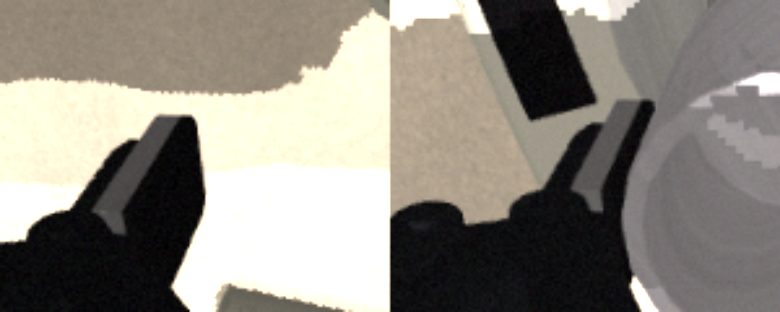

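Wide-hole adapter confirmed. Its rim is centred at (253,187) in the wrist view, giving (0.435, 0.246). The wrist measurement was good for the bucket, so I give it the most weight.

```bash
python3 - <<'E'
from h import *
plan([.4353,.2455,.061],119)
E
```

```text
p [0.4353, 0.2455, 0.061] trans [  5.3   1.8 132.7] rot [-0.0017 -0.0002 -0.0018]
```

carry_out(
  moves=[
    {"delta_rot":[-0.002,0,-0.002],"translation":[5.3,1.8,45],"gripper":85},
    {"delta_rot":[-0.002,0,-0.002],"translation":[5.3,1.8,95],"gripper":85},
    {"delta_rot":[-0.002,0,-0.002],"translation":[5.3,1.8,125],"gripper":80},
    {"delta_rot":[-0.002,0,-0.002],"translation":[5.3,1.8,133],"gripper":70},
    {"delta_rot":[-0.002,0,-0.002],"translation":[5.3,1.8,133],"gripper":62},
    {"delta_rot":[-0.002,0,-0.002],"translation":[5.3,1.8,133],"gripper":54},
    {"delta_rot":[-0.002,0,-0.002],"translation":[5.3,1.8,133],"gripper":47},
    {"delta_rot":[-0.002,0,-0.002],"translation":[5.3,1.8,133],"gripper":40},
    {"delta_rot":[-0.002,0,-0.002],"translation":[5.3,1.8,133],"gripper":38},
    {"delta_rot":[-0.002,0,-0.002],"translation":[5.3,1.8,133],"gripper":38},
    {"delta_rot":[-0.002,0,-0.002],"translation":[5.3,1.8,133],"gripper":38},
  ],
  newtons=30,
)

```text
time_s: 8.9
position: [0.436, 0.2459, 0.0621]
tcp_rot: [0.507, 0.862, 0.001, 0.001]
ft_force: [-1.2, -1.3, 6.4]
width: 0.0442
```

```bash
python3 - <<'E'
from h import *
st(); m=optics.camera_model('wrist'); im=snap('wrist','w5.png'); np.save('w5.npy',m,allow_pickle=True)
plan([.4353,.2455,.18],119)
c=im[130:330,110:390,::-1]; cv2.imwrite('pics/w5c.png',np.clip(cv2.resize(c,None,fx=2.8,fy=2.8)*1.0*1.8,0,255).astype(np.uint8))
E
```

```text
t 8.9 pos [0.436  0.2459 0.0621] yaw 119.02 zax [ 0.002   0.0011 -1.    ] F [-1.22 -1.29  6.36] w 0.0442
p [0.4353, 0.2455, 0.18] trans [  -0.    -0.6 -117.9] rot [0.0024 0.0001 0.0004]
```

View pics/w5c.png

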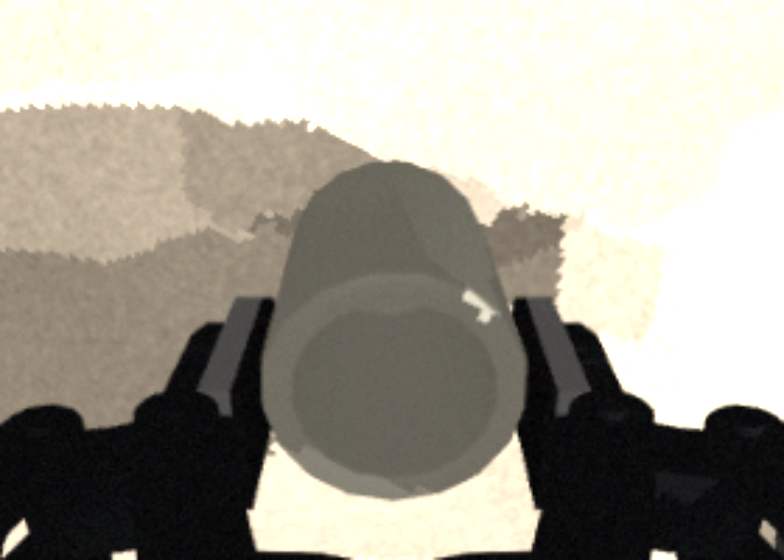

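```bash
cat >> h.py <<'E'
def rel(m,s,pts,z):
    Rt=R.from_quat(s['tcp_rot']).as_matrix()
    for p in pts: print(p,np.round((Rt.T@(onplane(m,*p,z,True)-s['position']))*1e3,1))
E
python3 - <<'E'
from h import *
m=np.load('w5.npy',allow_pickle=True).item()
f=lambda x,y:(110+x/2.8,130+y/2.8)
rel(m,ctrl.state(),[f(261,372),f(527,372),f(394,273),f(394,498)],.074)
E
```

```text
(203.21428571428572, 262.8571428571429) [  5.3 -22.2 -12. ]
(298.2142857142857, 262.8571428571429) [  5.2  21.8 -11.9]
(250.71428571428572, 227.5) [ 23.2  -0.2 -11.9]
(250.71428571428572, 307.8571428571429) [-20.9  -0.2 -11.9]
```

carry_out(
  moves=[
    {"delta_rot":[0.002,0,0],"translation":[0,0,-40],"gripper":38},
    {"delta_rot":[0.002,0,0],"translation":[0,0,-90],"gripper":38},
    {"delta_rot":[0.002,0,0],"translation":[0,0,-128],"gripper":38},
    {"delta_rot":[0.002,0,0],"translation":[0,0,-128],"gripper":38},
  ],
)

```text
time_s: 9.45
position: [0.438, 0.2472, 0.1939]
tcp_rot: [0.507, 0.862, 0.003, 0.002]
ft_force: [-0.3, -0.3, -0.9]
width: 0.0441
```

```bash
python3 - <<'E'
from h import *
st(); plan([.5690,-.019,.19],88.2)
E
```

```text
t 9.45 pos [0.438  0.2472 0.1939] yaw 119.03 zax [ 0.0066  0.0037 -1.    ] F [-0.27 -0.29 -0.85] w 0.0441
p [0.569, -0.019, 0.19] trans [-296.3  -14.7    3.8] rot [ 0.0074 -0.002   0.5381]
```

carry_out(
  moves=[
    {"delta_rot":[0.007,-0.002,0.1],"translation":[-40,-2,2],"gripper":38},
    {"delta_rot":[0.007,-0.002,0.22],"translation":[-90,-5,3],"gripper":38},
    {"delta_rot":[0.007,-0.002,0.33],"translation":[-140,-7,3],"gripper":38},
    {"delta_rot":[0.007,-0.002,0.44],"translation":[-190,-9,3],"gripper":38},
    {"delta_rot":[0.007,-0.002,0.538],"translation":[-240,-12,3.5],"gripper":38},
    {"delta_rot":[0.007,-0.002,0.538],"translation":[-280,-14,3.8],"gripper":38},
    {"delta_rot":[0.007,-0.002,0.538],"translation":[-296,-14.7,3.8],"gripper":38},
    {"delta_rot":[0.007,-0.002,0.538],"translation":[-296,-14.7,3.8],"gripper":38},
    {"delta_rot":[0.007,-0.002,0.538],"translation":[-296,-14.7,3.8],"gripper":38},
  ],
)

```text
time_s: 10.58
position: [0.5681, -0.0176, 0.1897]
tcp_rot: [0.718, 0.696, 0.0, -0.0]
ft_force: [0.4, 0.7, -0.5]
width: 0.0442
```

```bash
python3 - <<'E'
from h import *
st(); m=optics.camera_model('wrist'); im=snap('wrist','w6.png'); np.save('w6.npy',m,allow_pickle=True)
plan([.569,-.019,.1135],88.2)
c=im[130:330,110:390,::-1]; cv2.imwrite('pics/w6c.png',np.clip(cv2.resize(c,None,fx=2.8,fy=2.8)*1.0*1.8,0,255).astype(np.uint8))
E
```

```text
t 10.57 pos [ 0.5681 -0.0176  0.1897] yaw 88.27 zax [-6.e-04  7.e-04 -1.e+00] F [ 0.4   0.72 -0.52] w 0.0442
p [0.569, -0.019, 0.1135] trans [-1.5  0.9 76.4] rot [-0.0003 -0.0006  0.0017]
```

View pics/w6c.png

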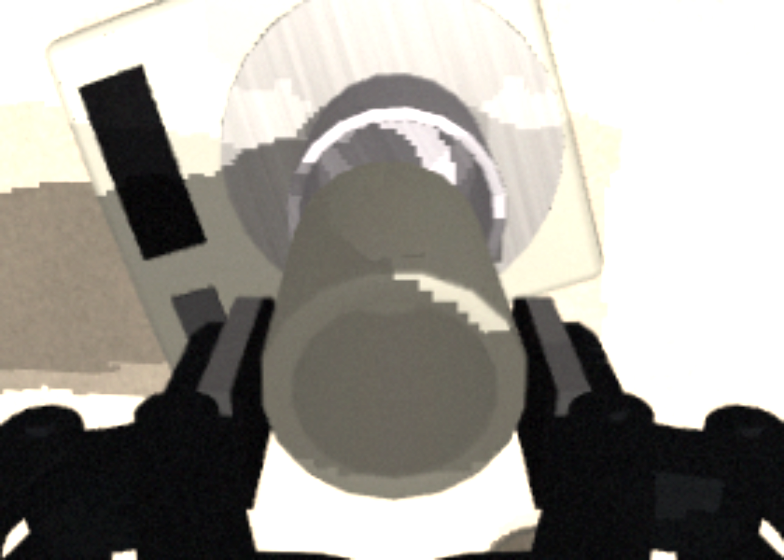

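The adapter is square in the jaws and the bucket rim lies centred beneath it at u≈252. Lowering in.

carry_out(
  moves=[
    {"delta_rot":[0,0,0],"translation":[-1.5,0.9,18],"gripper":38},
    {"delta_rot":[0,0,0],"translation":[-1.5,0.9,22],"gripper":38},
    {"delta_rot":[0,0,0],"translation":[-1.5,0.9,32],"gripper":38},
    {"delta_rot":[0,0,0],"translation":[-1.5,0.9,45],"gripper":38},
    {"delta_rot":[0,0,0],"translation":[-1.5,0.9,58],"gripper":38},
    {"delta_rot":[0,0,0],"translation":[-1.5,0.9,68],"gripper":38},
    {"delta_rot":[0,0,0],"translation":[-1.5,0.9,72],"gripper":38},
    {"delta_rot":[0,0,0],"translation":[-1.5,0.9,73.5],"gripper":38},
    {"delta_rot":[0,0,0],"translation":[-1.5,0.9,73.5],"gripper":38},
  ],
)

```text
time_s: 11.75
position: [0.5692, -0.019, 0.1166]
tcp_rot: [0.718, 0.696, 0.0, -0.0]
ft_force: [-0.7, -0.5, -1.4]
width: 0.0445
```

carry_out(
  moves=[
    {"delta_rot":[0,0,0],"translation":[0,0,1],"gripper":38},
    {"delta_rot":[0,0,0],"translation":[0,0,2],"gripper":38},
    {"delta_rot":[0,0,0],"translation":[0,0,2.7],"gripper":38},
    {"delta_rot":[0,0,0],"translation":[0,0,2.7],"gripper":38},
  ],
)

```text
time_s: 12.25
position: [0.5692, -0.019, 0.1138]
tcp_rot: [0.718, 0.696, 0.0, -0.0]
ft_force: [-0.4, 0.7, -1.3]
width: 0.0441
```

carry_out(
  moves=[
    {"delta_rot":[0,0,0],"translation":[0,0,0.8],"gripper":38},
    {"delta_rot":[0,0,0],"translation":[0,0,1.5],"gripper":38},
    {"delta_rot":[0,0,0],"translation":[0,0,1.5],"gripper":38},
  ],
)

```text
time_s: 12.62
position: [0.5693, -0.019, 0.1131]
tcp_rot: [0.718, 0.697, 0.0, 0.0]
ft_force: [-2.0, 0.5, 5.8]
width: 0.0444
```

Contact is at TCP z = 0.1131, exactly the predicted seated height. Release and rise.

carry_out(
  moves=[
    {"delta_rot":[0,0,0],"translation":[0,0,-0.7],"gripper":48},
    {"delta_rot":[0,0,0],"translation":[0,0,-0.7],"gripper":60},
    {"delta_rot":[0,0,0],"translation":[0,0,-0.7],"gripper":72},
    {"delta_rot":[0,0,0],"translation":[0,0,-2],"gripper":80},
    {"delta_rot":[0,0,0],"translation":[0,0,-30],"gripper":80},
    {"delta_rot":[0,0,0],"translation":[0,0,-80],"gripper":80},
    {"delta_rot":[0,0,0],"translation":[0,0,-120],"gripper":80},
    {"delta_rot":[0,0,0],"translation":[0,0,-120],"gripper":80},
    {"delta_rot":[0,0,0],"translation":[0,0,-120],"gripper":80},
  ],
)

```text
time_s: 13.75
position: [0.569, -0.0191, 0.2326]
tcp_rot: [0.718, 0.697, 0.0, -0.0]
ft_force: [0.3, 0.1, -0.6]
width: 0.08
```

```bash
python3 - <<'E'
from h import *
st(); m=optics.camera_model('wrist'); im=snap('wrist','w7.png'); np.save('w7.npy',m,allow_pickle=True)
c=im[130:290,150:350,::-1]; cv2.imwrite('pics/w7c.png',np.clip(cv2.resize(c,None,fx=3.5,fy=3.5)*1.0*1.5,0,255).astype(np.uint8))
print(proj(m,[.569,-.018,.125],True))
r=np.degrees(np.arctan2(.367,.5335));print(r);plan([.5335,.367,.235],90+r)
E
```

```text
t 13.75 pos [ 0.569  -0.0191  0.2326] yaw 88.29 zax [ 1.e-04  6.e-04 -1.e+00] F [ 0.27  0.14 -0.57] w 0.08
[250.61023994 196.0581302 ]
34.52447265943456
p [0.5335, 0.367, 0.235] trans [384.8 -46.5  -2.7] rot [-0.001  -0.001  -0.6324]
```

View pics/w7c.png

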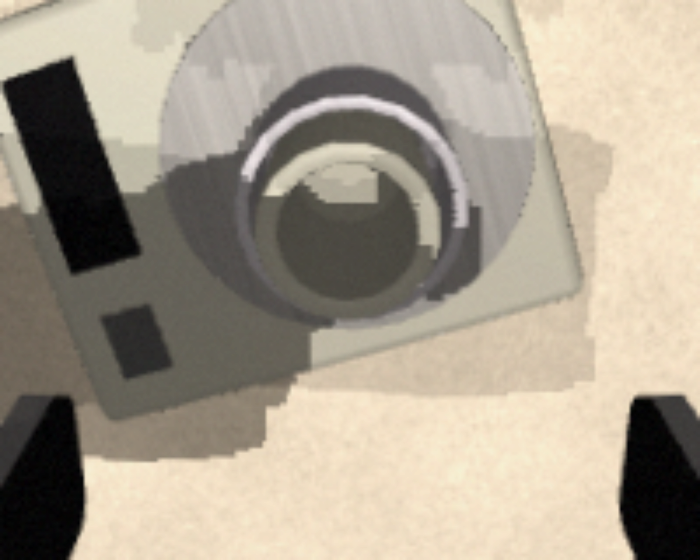

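carry_out(
  moves=[
    {"delta_rot":[0,0,-0.12],"translation":[55,-7,-3],"gripper":80},
    {"delta_rot":[0,0,-0.24],"translation":[112,-14,-3],"gripper":80},
    {"delta_rot":[0,0,-0.36],"translation":[168,-20,-3],"gripper":75},
    {"delta_rot":[0,0,-0.48],"translation":[225,-27,-3],"gripper":70},
    {"delta_rot":[0,0,-0.6],"translation":[280,-34,-3],"gripper":65},
    {"delta_rot":[0,0,-0.632],"translation":[335,-41,-3],"gripper":60},
    {"delta_rot":[0,0,-0.632],"translation":[372,-45,-3],"gripper":60},
    {"delta_rot":[0,0,-0.632],"translation":[385,-46.5,-3],"gripper":60},
    {"delta_rot":[0,0,-0.632],"translation":[385,-46.5,-3],"gripper":60},
    {"delta_rot":[0,0,-0.632],"translation":[385,-46.5,-3],"gripper":60},
  ],
)

```text
time_s: 15.05
position: [0.5336, 0.3657, 0.2348]
tcp_rot: [0.466, 0.885, -0.001, -0.001]
ft_force: [-0.3, 0.2, -0.1]
width: 0.06
```

```bash
python3 - <<'E'
from h import *
m7=np.load('w7.npy',allow_pickle=True).item()
for p,z in (((150+256/3.5,130+230/3.5),.125),((150+440/3.5,130+230/3.5),.125),((150+348/3.5,130+143/3.5),.125),((150+348/3.5,130+318/3.5),.125),((150+236/3.5,130+211/3.5),.103),((150+468/3.5,130+211/3.5),.103),((150+352/3.5,130+95/3.5),.103),((150+352/3.5,130+328/3.5),.103)): print(onplane(m7,*p,z,True))
st(); m=optics.camera_model('wrist'); im=snap('wrist','w8.png'); np.save('w8.npy',m,allow_pickle=True)
c=im[130:290,150:350,::-1]; cv2.imwrite('pics/w8c.png',np.clip(cv2.resize(c,None,fx=3.5,fy=3.5)*1.0*1.5,0,255).astype(np.uint8))
print(proj(m,[.5335,.367,.1],True))
b=(im[...,2].astype(int)-im[...,0]>40).astype(np.uint8); n,l,s,ce=cv2.connectedComponentsWithStats(b)
for i in range(1,n):
    if s[i,4]>50: print(s[i],ce[i],onplane(m,*ce[i],.1,True))
E
```

```text
[ 0.54590834 -0.01698155  0.125     ]
[ 0.59012282 -0.01835498  0.125     ]
[0.56868499 0.00362466 0.125     ]
[ 0.56730464 -0.04033071  0.125     ]
[ 0.53867363 -0.01820877  0.103     ]
[ 0.59932256 -0.0200902   0.103     ]
[0.56991544 0.01137615 0.103     ]
[ 0.567995   -0.05199921  0.103     ]
t 15.05 pos [0.5336 0.3657 0.2348] yaw 124.43 zax [-1.9e-03 -4.0e-04 -1.0e+00] F [-0.27  0.19 -0.08] w 0.06
[251.53163462 187.70551688]
[ 382    0  130  153 2500] [435.0968  82.3356] [0.6228085  0.56269604 0.1       ]
[466   0  46  49 159] [488.89308176  22.31446541] [0.64412187 0.68195637 0.1       ]
[238 170  30  30 704] [252.55823864 184.32528409] [0.53244996 0.37020832 0.1       ]
```

View pics/w8c.png

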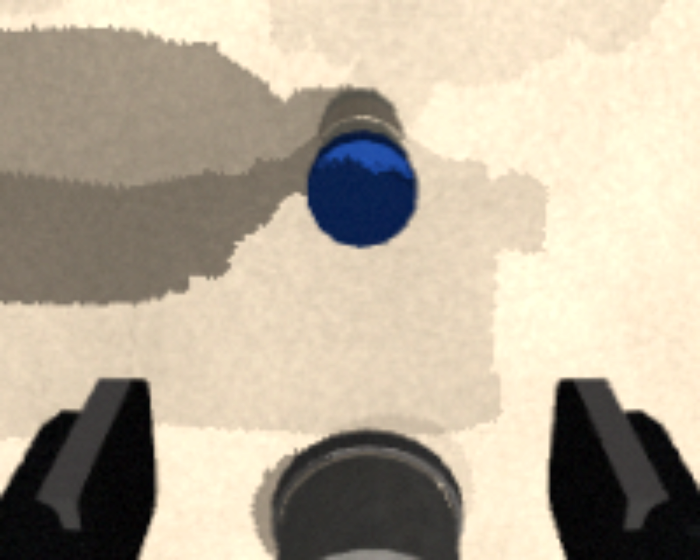

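```bash
python3 - <<'E'
from h import *
plan([.5323,.3697,.083],124.5)
E
```

```text
p [0.5323, 0.3697, 0.083] trans [  4.    1.3 152.1] rot [-0.0014 -0.0008 -0.0015]
```

carry_out(
  moves=[
    {"delta_rot":[-0.001,-0.001,0],"translation":[4,1.3,50],"gripper":60},
    {"delta_rot":[-0.001,-0.001,0],"translation":[4,1.3,105],"gripper":60},
    {"delta_rot":[-0.001,-0.001,0],"translation":[4,1.3,140],"gripper":60},
    {"delta_rot":[-0.001,-0.001,0],"translation":[4,1.3,151],"gripper":55},
    {"delta_rot":[-0.001,-0.001,0],"translation":[4,1.3,152],"gripper":48},
    {"delta_rot":[-0.001,-0.001,0],"translation":[4,1.3,152],"gripper":42},
    {"delta_rot":[-0.001,-0.001,0],"translation":[4,1.3,152],"gripper":36},
    {"delta_rot":[-0.001,-0.001,0],"translation":[4,1.3,152],"gripper":31},
    {"delta_rot":[-0.001,-0.001,0],"translation":[4,1.3,152],"gripper":27},
    {"delta_rot":[-0.001,-0.001,0],"translation":[4,1.3,152],"gripper":23},
    {"delta_rot":[-0.001,-0.001,0],"translation":[4,1.3,152],"gripper":23},
  ],
  newtons=25,
)

```text
time_s: 16.48
position: [0.5329, 0.3702, 0.0841]
tcp_rot: [0.466, 0.885, 0.001, 0.0]
ft_force: [-1.0, -0.1, 5.4]
width: 0.0295
```

```bash
python3 - <<'E'
from h import *
st(); m=optics.camera_model('wrist'); im=snap('wrist','w9.png'); np.save('w9.npy',m,allow_pickle=True)
b=(im[...,2].astype(int)-im[...,0]>25).astype(np.uint8); n,l,s,ce=cv2.connectedComponentsWithStats(b)
for i in range(1,n):
    if s[i,4]>200: print(s[i],ce[i]); rel(m,ctrl.state(),[ce[i]],.1)
c=im[150:330,130:370,::-1]; cv2.imwrite('pics/w9c.png',np.clip(cv2.resize(c,None,fx=3,fy=3)*1.0*1.5,0,255).astype(np.uint8))
E
```

```text
t 16.48 pos [0.5329 0.3702 0.0841] yaw 124.42 zax [ 1.3e-03  6.0e-04 -1.0e+00] F [-1.02 -0.12  5.42] w 0.0295
[ 420    0   92  139 6502] [471.4074131   55.65410643]
[471.4074131   55.65410643] [107.1 102.9 -15.8]
[ 219  238   63   65 3280] [250.1429878  270.27317073]
[250.1429878  270.27317073] [  4.   -0.4 -15.9]
```

View pics/w9c.png

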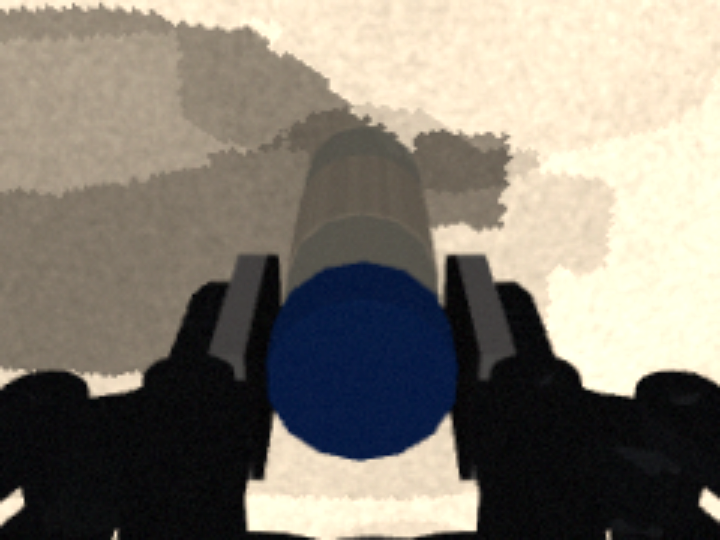

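carry_out(
  moves=[
    {"delta_rot":[0,0,0],"translation":[0,0,-40],"gripper":23},
    {"delta_rot":[0,0,0],"translation":[0,0,-90],"gripper":23},
    {"delta_rot":[0,0,0],"translation":[0,0,-135],"gripper":23},
    {"delta_rot":[0,0,0],"translation":[0,0,-155],"gripper":23},
    {"delta_rot":[0,0,0],"translation":[0,0,-155],"gripper":23},
  ],
)

```text
time_s: 17.15
position: [0.5335, 0.3707, 0.2408]
tcp_rot: [0.466, 0.885, 0.002, 0.001]
ft_force: [-0.1, -1.0, -0.8]
width: 0.0291
```

```bash
python3 - <<'E'
from h import *
st(); plan([.5682,-.019,.24],88.2)
E
```

```text
t 17.15 pos [0.5335 0.3707 0.2408] yaw 124.42 zax [ 0.004   0.0025 -1.    ] F [-0.15 -1.04 -0.82] w 0.0291
p [0.5682, -0.019, 0.24] trans [-341.  -191.7   -0. ] rot [ 0.0046 -0.0013  0.6322]
```

carry_out(
  moves=[
    {"delta_rot":[0.0046,-0.0013,0.1],"translation":[-38,-21,0],"gripper":23},
    {"delta_rot":[0.0046,-0.0013,0.2],"translation":[-82,-46,0],"gripper":23},
    {"delta_rot":[0.0046,-0.0013,0.32],"translation":[-128,-72,0],"gripper":23},
    {"delta_rot":[0.0046,-0.0013,0.42],"translation":[-174,-98,0],"gripper":23},
    {"delta_rot":[0.0046,-0.0013,0.52],"translation":[-220,-124,0],"gripper":23},
    {"delta_rot":[0.0046,-0.0013,0.6],"translation":[-266,-150,0],"gripper":23},
    {"delta_rot":[0.0046,-0.0013,0.632],"translation":[-308,-173,0],"gripper":23},
    {"delta_rot":[0.0046,-0.0013,0.632],"translation":[-332,-187,0],"gripper":23},
    {"delta_rot":[0.0046,-0.0013,0.632],"translation":[-341,-191.7,0],"gripper":23},
    {"delta_rot":[0.0046,-0.0013,0.632],"translation":[-341,-191.7,0],"gripper":23},
    {"delta_rot":[0.0046,-0.0013,0.632],"translation":[-341,-191.7,0],"gripper":23},
  ],
)

```text
time_s: 18.52
position: [0.5679, -0.0178, 0.2395]
tcp_rot: [0.718, 0.696, -0.0, -0.0]
ft_force: [-0.9, 0.4, -0.3]
width: 0.0292
```

```bash
python3 - <<'E'
from h import *
st(); m=optics.camera_model('wrist'); im=snap('wrist','w10.png'); np.save('w10.npy',m,allow_pickle=True)
plan([.5682,-.019,.1425],88.2)
c=im[110:330,120:380,::-1]; cv2.imwrite('pics/w10c.png',np.clip(cv2.resize(c,None,fx=2.7,fy=2.7)*1.0*1.5,0,255).astype(np.uint8))
E
```

```text
t 18.52 pos [ 0.5679 -0.0178  0.2395] yaw 88.28 zax [-8.e-04  5.e-04 -1.e+00] F [-0.94  0.43 -0.27] w 0.0292
p [0.5682, -0.019, 0.1425] trans [-1.3  0.3 97.2] rot [-0.0005 -0.0004  0.0017]
```

View pics/w10c.png

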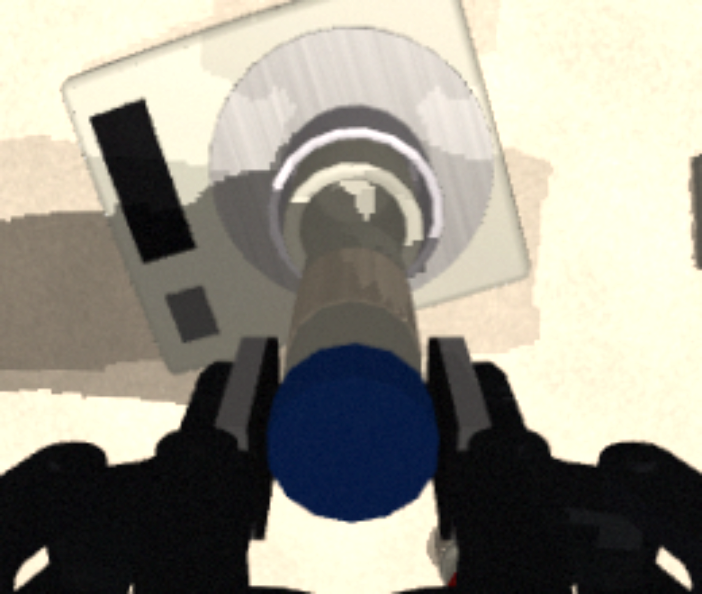

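carry_out(
  moves=[
    {"delta_rot":[0,0,0],"translation":[-1.3,0.3,15],"gripper":23},
    {"delta_rot":[0,0,0],"translation":[-1.3,0.3,26],"gripper":23},
    {"delta_rot":[0,0,0],"translation":[-1.3,0.3,34],"gripper":23},
    {"delta_rot":[0,0,0],"translation":[-1.3,0.3,42],"gripper":23},
    {"delta_rot":[0,0,0],"translation":[-1.3,0.3,52],"gripper":23},
    {"delta_rot":[0,0,0],"translation":[-1.3,0.3,52],"gripper":23},
  ],
)

```text
time_s: 19.32
position: [0.5676, -0.0191, 0.1867]
tcp_rot: [0.718, 0.696, -0.001, -0.001]
ft_force: [-0.6, -1.0, -0.6]
width: 0.0288
```

Force is flat with the foot about 20 mm into the hole. Continuing.

carry_out(
  moves=[
    {"delta_rot":[0,0,0],"translation":[0,0,12],"gripper":23},
    {"delta_rot":[0,0,0],"translation":[0,0,24],"gripper":23},
    {"delta_rot":[0,0,0],"translation":[0,0,34],"gripper":23},
    {"delta_rot":[0,0,0],"translation":[0,0,40],"gripper":23},
    {"delta_rot":[0,0,0],"translation":[0,0,42.5],"gripper":23},
    {"delta_rot":[0,0,0],"translation":[0,0,43.5],"gripper":23},
    {"delta_rot":[0,0,0],"translation":[0,0,43.5],"gripper":23},
  ],
)

```text
time_s: 20.2
position: [0.5677, -0.019, 0.1435]
tcp_rot: [0.718, 0.697, -0.0, -0.001]
ft_force: [-0.2, 0.5, -0.5]
width: 0.0291
```

carry_out(
  moves=[
    {"delta_rot":[0,0,0],"translation":[0,0,1],"gripper":23},
    {"delta_rot":[0,0,0],"translation":[0,0,2],"gripper":23},
    {"delta_rot":[0,0,0],"translation":[0,0,2.7],"gripper":23},
    {"delta_rot":[0,0,0],"translation":[0,0,2.7],"gripper":23},
  ],
)

```text
time_s: 20.7
position: [0.568, -0.0191, 0.1411]
tcp_rot: [0.718, 0.696, -0.0, -0.001]
ft_force: [0.3, 0.9, 2.4]
width: 0.0289
```

Contact is at 0.1411, again as predicted. Release.

carry_out(
  moves=[
    {"delta_rot":[0,0,0],"translation":[0,0,-0.3],"gripper":33},
    {"delta_rot":[0,0,0],"translation":[0,0,-0.3],"gripper":42},
    {"delta_rot":[0,0,0],"translation":[0,0,-0.3],"gripper":52},
    {"delta_rot":[0,0,0],"translation":[0,0,-0.3],"gripper":60},
    {"delta_rot":[0,0,0],"translation":[0,0,-30],"gripper":60},
    {"delta_rot":[0,0,0],"translation":[0,0,-80],"gripper":60},
    {"delta_rot":[0,0,0],"translation":[0,0,-120],"gripper":60},
    {"delta_rot":[0,0,0],"translation":[0,0,-120],"gripper":60},
    {"delta_rot":[0,0,0],"translation":[0,0,-120],"gripper":60},
  ],
)

```text
time_s: 21.82
position: [0.5678, -0.0191, 0.2606]
tcp_rot: [0.718, 0.697, -0.0, -0.001]
ft_force: [-1.0, 0.3, 0.5]
width: 0.06
```

```bash
python3 - <<'E'
from h import *
st(); m=optics.camera_model('wrist'); im=snap('wrist','w11.png'); np.save('w11.npy',m,allow_pickle=True)
c=im[130:290,150:350,::-1]; cv2.imwrite('pics/w11c.png',np.clip(cv2.resize(c,None,fx=3.5,fy=3.5)*1.0*1.5,0,255).astype(np.uint8))
print(proj(m,[.568,-.018,.157],True))
r=np.degrees(np.arctan2(.239,.627));print(r);plan([.627,.239,.235],90+r)
E
```

```text
t 21.82 pos [ 0.5678 -0.0191  0.2606] yaw 88.29 zax [-1.5e-03  4.0e-04 -1.0e+00] F [-0.97  0.32  0.53] w 0.06
[251.00921708 197.40234412]
20.865857159962413
p [0.627, 0.239, 0.235] trans [259.7  52.   24.9] rot [-0.0027 -0.0009 -0.3939]
```

View pics/w11c.png

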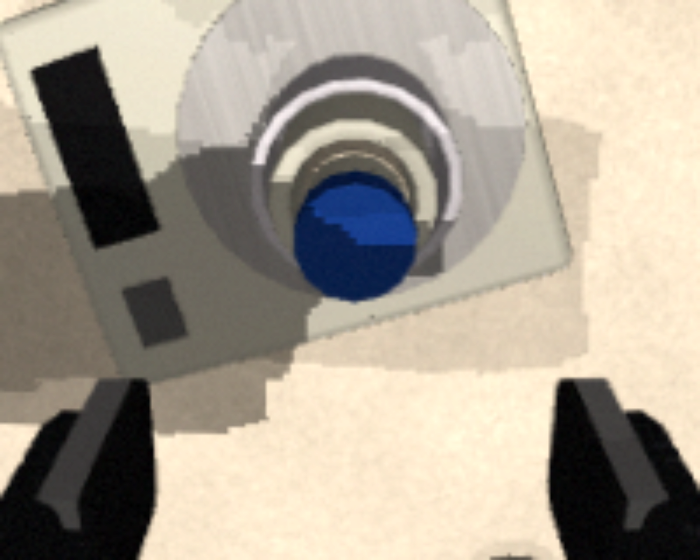

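The tube stands upright in the adapter with its cap at (251,198), where predicted. Next, the cover.

carry_out(
  moves=[
    {"delta_rot":[0,0,-0.1],"translation":[48,10,0],"gripper":60},
    {"delta_rot":[0,0,-0.2],"translation":[98,20,5],"gripper":60},
    {"delta_rot":[0,0,-0.3],"translation":[150,30,12],"gripper":60},
    {"delta_rot":[0,0,-0.394],"translation":[202,40,20],"gripper":60},
    {"delta_rot":[0,0,-0.394],"translation":[245,49,25],"gripper":60},
    {"delta_rot":[0,0,-0.394],"translation":[260,52,25],"gripper":60},
    {"delta_rot":[0,0,-0.394],"translation":[260,52,25],"gripper":60},
    {"delta_rot":[0,0,-0.394],"translation":[260,52,25],"gripper":60},
  ],
)

```text
time_s: 22.88
position: [0.6268, 0.2378, 0.2346]
tcp_rot: [0.568, 0.823, -0.001, -0.001]
ft_force: [0.5, -0.4, 0.6]
width: 0.0601
```

```bash
python3 - <<'E'
from h import *
st(); m=optics.camera_model('wrist'); im=snap('wrist','w12.png'); np.save('w12.npy',m,allow_pickle=True)
c=im[120:280,150:350,::-1]; cv2.imwrite('pics/w12c.png',np.clip(cv2.resize(c,None,fx=3.5,fy=3.5)*1.0*2.,0,255).astype(np.uint8))
print(proj(m,[.627,.239,.102],True),proj(m,[.627,.239,.078],True))
E
```

```text
t 22.88 pos [0.6268 0.2378 0.2346] yaw 110.8 zax [-3.5e-03 -4.0e-04 -1.0e+00] F [ 0.49 -0.39  0.61] w 0.0601
[251.72118561 188.37808917] [251.66272392 182.00137377]
```

View pics/w12c.png

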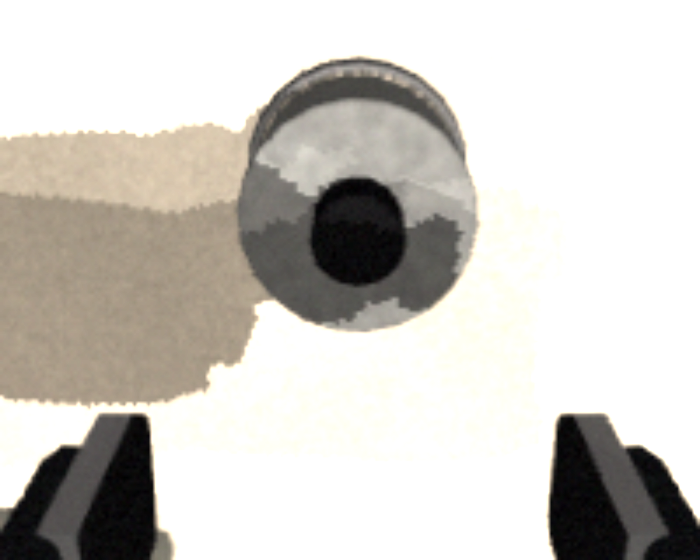

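```bash
python3 - <<'E'
from h import *
m=np.load('w12.npy',allow_pickle=True).item()
print(onplane(m,252.1,181.1,.078,True),onplane(m,252.3,187.7,.102,True))
plan([.627,.2397,.092],110.9)
E
```

```text
[0.62707797 0.240022   0.078     ] [0.62726768 0.23979386 0.102     ]
p [0.627, 0.2397, 0.092] trans [  1.7   1.2 143. ] rot [-0.0028 -0.0011 -0.0021]
```

carry_out(
  moves=[
    {"delta_rot":[-0.003,-0.001,-0.002],"translation":[1.7,1.2,50],"gripper":60},
    {"delta_rot":[-0.003,-0.001,-0.002],"translation":[1.7,1.2,100],"gripper":60},
    {"delta_rot":[-0.003,-0.001,-0.002],"translation":[1.7,1.2,132],"gripper":60},
    {"delta_rot":[-0.003,-0.001,-0.002],"translation":[1.7,1.2,142],"gripper":54},
    {"delta_rot":[-0.003,-0.001,-0.002],"translation":[1.7,1.2,143],"gripper":46},
    {"delta_rot":[-0.003,-0.001,-0.002],"translation":[1.7,1.2,143],"gripper":38},
    {"delta_rot":[-0.003,-0.001,-0.002],"translation":[1.7,1.2,143],"gripper":31},
    {"delta_rot":[-0.003,-0.001,-0.002],"translation":[1.7,1.2,143],"gripper":25},
    {"delta_rot":[-0.003,-0.001,-0.002],"translation":[1.7,1.2,143],"gripper":20},
    {"delta_rot":[-0.003,-0.001,-0.002],"translation":[1.7,1.2,143],"gripper":18},
    {"delta_rot":[-0.003,-0.001,-0.002],"translation":[1.7,1.2,143],"gripper":18},
  ],
  newtons=45,
)

```text
time_s: 24.3
position: [0.6276, 0.24, 0.0934]
tcp_rot: [0.567, 0.824, 0.001, 0.001]
ft_force: [-1.3, -1.7, 6.3]
width: 0.0245
```

```bash
python3 - <<'E'
from h import *
st(); m=optics.camera_model('wrist'); im=snap('wrist','w13.png'); np.save('w13.npy',m,allow_pickle=True)
c=im[110:330,120:380,::-1]; cv2.imwrite('pics/w13c.png',np.clip(cv2.resize(c,None,fx=2.7,fy=2.7)*1.0*2.2,0,255).astype(np.uint8))
E
```

```text
t 24.3 pos [0.6276 0.24   0.0934] yaw 110.9 zax [ 1.9e-03  6.0e-04 -1.0e+00] F [-1.35 -1.72  6.3 ] w 0.0245
```

View pics/w13c.png

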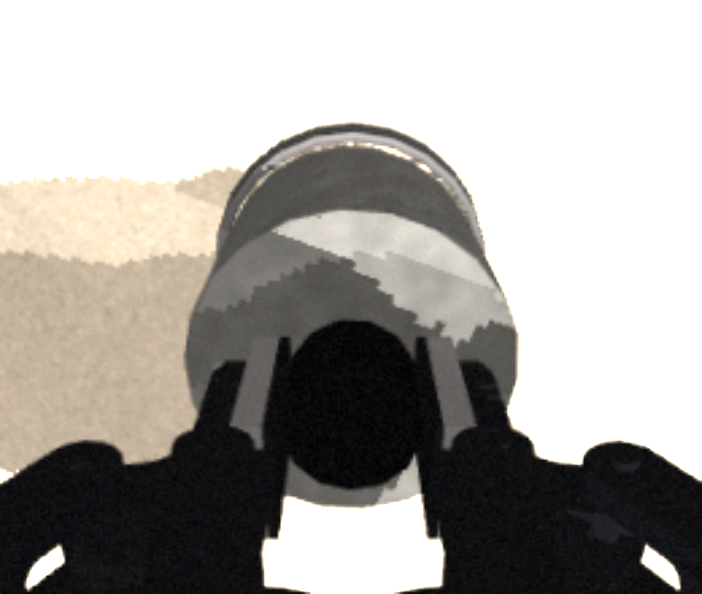

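```bash
python3 - <<'E'
from h import *
m=np.load('w13.npy',allow_pickle=True).item()
f=lambda x,y:(120+x/2.7,110+y/2.7)
rel(m,ctrl.state(),[f(185,350),f(518,350),f(351,210),f(351,506)],.078)
plan([.627,.2397,.28],110.9)
E
```

```text
(188.51851851851853, 239.62962962962962) [  4.1 -34.5  15.4]
(311.85185185185185, 239.62962962962962) [ 3.9 33.6 15.5]
(250.0, 187.77777777777777) [33.6 -0.5 15.4]
(250.0, 297.4074074074074) [-34.6  -0.6  15.5]
p [0.627, 0.2397, 0.28] trans [-1.000e-01 -3.000e-01 -1.866e+02] rot [ 0.0021  0.0001 -0.    ]
```

carry_out(
  moves=[
    {"delta_rot":[0.001,0,0],"translation":[0,0,-30],"gripper":18},
    {"delta_rot":[0.002,0,0],"translation":[0,0,-75],"gripper":18},
    {"delta_rot":[0.002,0,0],"translation":[0,0,-125],"gripper":18},
    {"delta_rot":[0.002,0,0],"translation":[0,0,-170],"gripper":18},
    {"delta_rot":[0.002,0,0],"translation":[0,0,-192],"gripper":18},
    {"delta_rot":[0.002,0,0],"translation":[0,0,-192],"gripper":18},
    {"delta_rot":[0.002,0,0],"translation":[0,0,-192],"gripper":18},
  ],
)

```text
time_s: 25.22
position: [0.6267, 0.2397, 0.2839]
tcp_rot: [0.567, 0.824, -0.001, -0.001]
ft_force: [0.2, -0.7, -2.0]
width: 0.0243
```

```bash
python3 - <<'E'
from h import *
st(); plan([.5685,-.018,.285],88.2)
E
```

```text
t 25.23 pos [0.6267 0.2397 0.2839] yaw 110.9 zax [-1.8e-03 -8.0e-04 -1.0e+00] F [ 0.19 -0.66 -1.96] w 0.0243
p [0.5685, -0.018, 0.285] trans [-220.  -146.3   -0.8] rot [-0.0019  0.0005  0.3963]
```

carry_out(
  moves=[
    {"delta_rot":[-0.002,0,0.08],"translation":[-32,-21,-0.8],"gripper":18},
    {"delta_rot":[-0.002,0,0.17],"translation":[-70,-46,-0.8],"gripper":18},
    {"delta_rot":[-0.002,0,0.26],"translation":[-110,-73,-0.8],"gripper":18},
    {"delta_rot":[-0.002,0,0.34],"translation":[-150,-100,-0.8],"gripper":18},
    {"delta_rot":[-0.002,0,0.396],"translation":[-188,-125,-0.8],"gripper":18},
    {"delta_rot":[-0.002,0,0.396],"translation":[-211,-140,-0.8],"gripper":18},
    {"delta_rot":[-0.002,0,0.396],"translation":[-220,-146.3,-0.8],"gripper":18},
    {"delta_rot":[-0.002,0,0.396],"translation":[-220,-146.3,-0.8],"gripper":18},
    {"delta_rot":[-0.002,0,0.396],"translation":[-220,-146.3,-0.8],"gripper":18},
  ],
)

```text
time_s: 26.35
position: [0.5687, -0.017, 0.2846]
tcp_rot: [0.718, 0.696, -0.0, -0.0]
ft_force: [0.2, -0.2, -1.0]
width: 0.0244
```

```bash
python3 - <<'E'
from h import *
st(); snap('wrist','w14.png'); im=snap('scene','s14.png')
plan([.569,-.018,.1855],88.2)
c=im[80:260,150:350,::-1]; cv2.imwrite('pics/s14c.png',cv2.resize(c,None,fx=3.2,fy=3.2,interpolation=cv2.INTER_CUBIC))
E
```

```text
t 26.35 pos [ 0.5687 -0.017   0.2846] yaw 88.28 zax [-3.e-04  1.e-04 -1.e+00] F [ 0.21 -0.23 -0.95] w 0.0244
p [0.569, -0.018, 0.1855] trans [-1.1  0.3 99.3] rot [-0.      0.0002  0.0018]
```

View pics/w14.png

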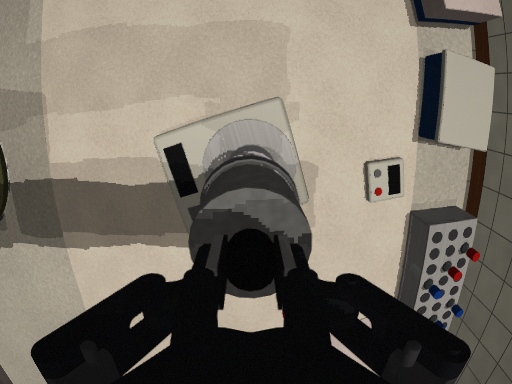

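View pics/s14c.png

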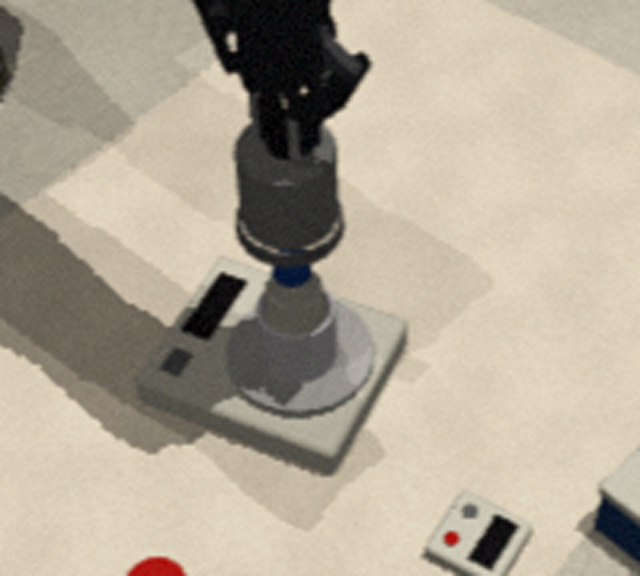

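The cover hangs square over the tube and bucket in both views. Lowering.

carry_out(
  moves=[
    {"delta_rot":[0,0,0],"translation":[-1.1,0.3,12],"gripper":18},
    {"delta_rot":[0,0,0],"translation":[-1.1,0.3,26],"gripper":18},
    {"delta_rot":[0,0,0],"translation":[-1.1,0.3,38],"gripper":18},
    {"delta_rot":[0,0,0],"translation":[-1.1,0.3,50],"gripper":18},
    {"delta_rot":[0,0,0],"translation":[-1.1,0.3,62],"gripper":18},
    {"delta_rot":[0,0,0],"translation":[-1.1,0.3,74],"gripper":18},
    {"delta_rot":[0,0,0],"translation":[-1.1,0.3,82],"gripper":18},
    {"delta_rot":[0,0,0],"translation":[-1.1,0.3,82],"gripper":18},
  ],
)

```text
time_s: 27.45
position: [0.5686, -0.0181, 0.2021]
tcp_rot: [0.718, 0.697, -0.0, -0.0]
ft_force: [0.4, -0.3, -2.0]
width: 0.0244
```

carry_out(
  moves=[
    {"delta_rot":[0,0,0],"translation":[0,0,5],"gripper":18},
    {"delta_rot":[0,0,0],"translation":[0,0,9],"gripper":18},
    {"delta_rot":[0,0,0],"translation":[0,0,13],"gripper":18},
    {"delta_rot":[0,0,0],"translation":[0,0,15.5],"gripper":18},
    {"delta_rot":[0,0,0],"translation":[0,0,15.5],"gripper":18},
  ],
)

```text
time_s: 28.08
position: [0.5684, -0.018, 0.1863]
tcp_rot: [0.718, 0.697, -0.001, -0.001]
ft_force: [-1.0, -0.1, -1.0]
width: 0.0243
```

carry_out(
  moves=[
    {"delta_rot":[0,0,0],"translation":[0,0,0.8],"gripper":18},
    {"delta_rot":[0,0,0],"translation":[0,0,1.6],"gripper":18},
    {"delta_rot":[0,0,0],"translation":[0,0,2.3],"gripper":18},
    {"delta_rot":[0,0,0],"translation":[0,0,2.3],"gripper":18},
  ],
)

```text
time_s: 28.58
position: [0.5685, -0.018, 0.1844]
tcp_rot: [0.718, 0.697, -0.0, -0.0]
ft_force: [-1.7, 0.0, 2.5]
width: 0.0242
```

Contact is at 0.1844, the predicted height of the rim on the shoulder. Release and rise.

carry_out(
  moves=[
    {"delta_rot":[0,0,0],"translation":[0,0,-0.3],"gripper":29},
    {"delta_rot":[0,0,0],"translation":[0,0,-0.3],"gripper":40},
    {"delta_rot":[0,0,0],"translation":[0,0,-0.3],"gripper":50},
    {"delta_rot":[0,0,0],"translation":[0,0,-0.3],"gripper":60},
    {"delta_rot":[0,0,0],"translation":[0,0,-25],"gripper":60},
    {"delta_rot":[0,0,0],"translation":[0,0,-70],"gripper":60},
    {"delta_rot":[0,0,0],"translation":[0,0,-100],"gripper":60},
    {"delta_rot":[0,0,0],"translation":[0,0,-100],"gripper":60},
    {"delta_rot":[0,0,0],"translation":[0,0,-100],"gripper":60},
  ],
)

```text
time_s: 29.7
position: [0.5684, -0.0181, 0.2837]
tcp_rot: [0.718, 0.697, -0.001, -0.001]
ft_force: [-0.4, 0.5, -0.4]
width: 0.0601
```

```bash
python3 - <<'E'
from h import *
st(); m=optics.camera_model('wrist'); im=snap('wrist','w15.png'); s=snap('scene','s15.png')
print('knob pred',proj(m,[.5688,-.0185,.193],True),'dome',proj(m,[.5688,-.0185,.169],True))
a=cv2.resize(im[110:290,150:350,::-1],(400,360),interpolation=cv2.INTER_CUBIC); b=cv2.resize(s[100:280,150:350,::-1],(400,360),interpolation=cv2.INTER_CUBIC)
cv2.imwrite('pics/f15.png',np.clip(np.hstack([a,b])*1.4,0,255).astype(np.uint8))
E
```

```text
t 29.7 pos [ 0.5684 -0.0181  0.2837] yaw 88.3 zax [-1.9e-03 -2.0e-04 -1.0e+00] F [-0.44  0.52 -0.42] w 0.0601
knob pred [251.50277352 204.0416382 ] dome [251.40602957 195.24792458]
```

View pics/f15.png

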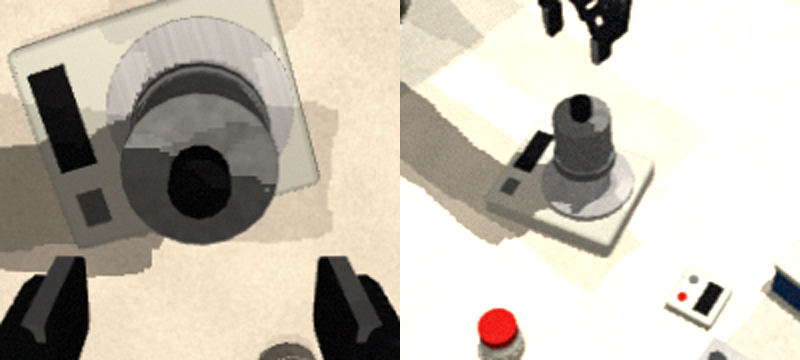

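View pics/s15.png

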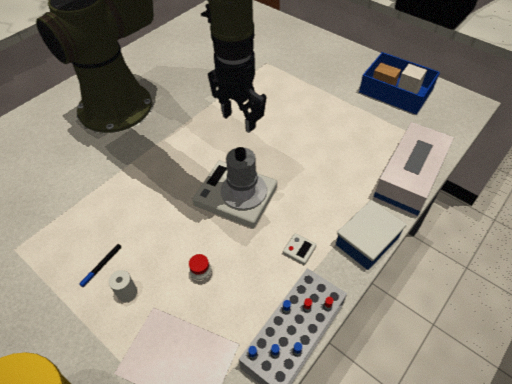

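The cover sits squarely: the dome is centred at (250,194) against (251,195) predicted. The narrow adapter, pot, marker and timer are at their original pixels, and the gripper is well clear. Handing in.

```bash
python3 -c "
from h import *
st(); print(ctrl.job_done()); st()"
```

```text
t 29.8 pos [ 0.5679 -0.018   0.283 ] yaw 88.3 zax [-3.4e-03 -1.0e-04 -1.0e+00] F [-0.15 -0.24 -0.56] w 0.0598
the job is handed in; nothing more can be done
None
the job is handed in; nothing more can be done
```

I put the bucket on the pan, the wide-hole adapter in it, the tube in the adapter and the cover on top, in that order. Each piece was lowered until the force showed contact and then released. The job was handed in at 29.8 s; no verdict is reported.

- **Heights:** the adapter, tube and cover touched down at TCP heights of 0.1131, 0.1411 and 0.1844 m, matching their predicted seated heights to within about 1 mm.
- **Position:** the wrist camera put the bucket within about 3 mm of the pan's centre. The last pictures show the cover square and about 1 pixel from where it should be.
- **Bystanders:** the narrow adapter, pot, marker and timer looked unmoved in the scene picture, and the gripper was clear.
- **Disagreement:** the overhead and scene views differed from the wrist view by up to about 6 mm for the adapter and tube on the bench. I gave the wrist view the most weight, and for the adapter and the cover the view in the jaws then showed them centred to about 1 mm.

No check failed.

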